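# Tighten the lens lock screw of a projector being readied for display

## Task

Take the big flat driver out of its stand and with it tighten the slotted lock screw on top of the projector's lens tube: clockwise until it comes up against its stop, with the blade kept pressed down on the bottom of the slot all the while the screw turns, gently, at some 8 N and never over 20 N, and without wrenching the screw against its stop. Then put the driver back in its stand, standing upright and fully down as it was, and leave everything else on the table where it is.

Things in the scene. Friction and masses are not known exactly. Their poses are not given: they have to be found in the camera images.
- driver: flat screwdriver, 134 mm long, 90 g, upright in the stand, blade down. Origin: middle of the blade's lower edge; z up the shaft, x along the blade's width. Blade 14 mm wide (x), 2.5 thick (y), 14 high; shaft 8 mm thick; steel flange 31 mm across at z 65 to 70; wooden handle 24 x 24 mm square, sides parallel to x and y, z 70 to 130 mm. It hangs in the stand by the flange
- stand: grey block fixed to the table, 90 x 90 mm, 75 mm tall, with one round upright hole in the middle of its top, 21 mm wide, 71 mm deep; origin at the centre of its underside, z up. With the driver home its flange lies on the block's top and the driver's origin is 10 mm above the stand's
- projector: dark blue slide projector fixed to the table; origin at the centre of its underside, z up. Housing 110 (x) x 90 (y) mm centred at y = -70 mm, 192 mm tall; lens tube 48 mm thick, axis 78 mm up, points to +y as far as y = 102 mm. On it at y = 45 mm an aluminium boss 42 x 42 mm, top 130 mm above the table, with a round recess 27 mm wide in which the upright brass lock screw sits
- screw_mouth (a point): point on the lock screw's axis level with the boss's top, fixed to the projector, axes as the projector's (the screw itself is not measured). At joint 0 the slot lies along x. Brass head 23 mm across, slot 4.5 mm wide, 6 mm deep, open at both ends. The head's top stands 1 to 11 mm below this point, differently each time: to be felt. It keeps that depth while it turns
- screw (a joint): turn of the lock screw (and its slot) in rad; grows clockwise seen from above (tightening) up to a hard stop at 1.5; starts between 0 and 0.35. Turning takes about 0.04 N m of friction (some 6 N in all at the blade's two corners); it stays where it is left. In the rules screw_c0 is the floor of its slot, a part of the screw
- jar0: paint jar with a coloured lid, 42 mm across, 52 mm tall, bystander; origin at the centre of its underside
- jar1: paint jar with a coloured lid, 42 mm across, 52 mm tall, bystander; origin at the centre of its underside
- jar2: paint jar with a coloured lid, 42 mm across, 52 mm tall, bystander; origin at the centre of its underside
- jar3: paint jar with a coloured lid, 42 mm across, 52 mm tall, bystander; origin at the centre of its underside
- loupe: small black eye loupe, a cup 38 mm across and 30 mm tall, bystander; origin at the centre of its underside
- lens_cap: flat black lens cap, 60 mm across, 12 mm tall, bystander; origin at the centre of its underside
- small_driver: thin 150 mm screwdriver lying on the table, bystander, origin near its middle (its blade is far too small for the slot)
Not all that is in view belongs to the job. There is more than one size of the stand; the job needs the middle-sized.

How it is judged (in metres and radians):
On the way, in this order (a step that is already met when the one before it is completed fails the run):
1. the driver's blade is in the screw's recess, pressing on the floor of the screw's slot with more than 1.5 N (contact force between driver and screw_c0 above 1.5 N and horizontal distance between driver and screw_mouth below 0.006 m and z of driver in the frame of screw_mouth below -0.004 m), for 0.2 s.
2. the screw is tightened to within 0.1 rad of its stop, the blade still pressing (all of step 1 and value of joint screw above 1.4 rad), for 0.1 s.
At the end, for the whole second after the job is handed in: the screw is within 0.1 rad of its stop (joint above 1.4) and the driver stands at rest in the stand's hole, upright within 0.1 rad, its flange within 3 mm of the stand's top (value of joint screw above 1.4 rad and horizontal distance between driver and stand below 0.008 m and z of driver in the frame of stand between 0.006 and 0.013 m and angle between driver's own z axis and vertical below 0.1 rad and linear speed of driver below 0.02 m/s); the robot touches nothing.
It fails at once if the screw is turned (faster than 0.15 rad/s) while the blade presses on the slot's floor with less than 1.5 N ((velocity of joint screw above 0.15 rad/s or velocity of joint screw below -0.15 rad/s) and not (contact force between driver and screw_c0 above 1.5 N and horizontal distance between driver and screw_mouth below 0.006 m and z of driver in the frame of screw_mouth below -0.004 m)).
It fails at once if the blade presses on the slot's floor with more than 20 N (contact force between driver and screw_c0 above 20 N).
It fails at once if the driver is forced on the projector or its screw with more than 60 N in all (pressing and twisting together: wrenching at the stop) (contact force between driver and projector above 60 N).
It fails at once if the robot itself pushes on the projector with more than 10 N (contact force between any of the fingers, the arm and projector above 10 N).
It fails at once if a bystander is moved by more than 15 mm (distance of any of jar0, jar1, jar2, jar3, loupe, lens_cap, small_driver from where it was at the start of the episode above 0.015 m).
It also fails if it takes over 64 s, if anything falls off the work surface, if the arm or the gripper's body presses on something with over 40 N, if the wrist force passes 120 N, or if a joint passes its speed limit or range.

## Robot

A 6-joint arm with a two-finger parallel gripper is mounted at the origin on the work surface. World frame = base frame: x ahead of the robot, y to its left, z up, the work surface at z = 0. Lengths are in m, angles in degrees, forces in N, time in s.
With the tool pointing down it reaches from about 0.35 to 0.875 m from the base axis. Payload 4.2 kg.
Tool frame: the origin (TCP) lies midway between the tips of the shut fingers; the grasp point (between the pads) lies 19 mm behind it; y points along the fingers, z is the direction in which the jaws open and shut, and the axes are right-handed (so a half turn about y gives the same grasp; the last joint's range is limited). The gripper opens to 87 mm and grips with 3 to 60 N. Pads are 19 mm wide; open, the fingers measure 117 mm over their backs; the gripper's body (75 mm by 190 mm) begins 51 mm behind the grasp point.
Start: joints at [82.655, 22.042, 0.453, 0, -68.411, -14.817], TCP at [0.236, 0.579, 0.223] pointing down, gripper open.
Joint ranges: [-179.83, 179.83], [-69.29, 118.12], [-61.27, 80.66], [-181.25, 117.63], [-171.15, -9.14], [-177.46, 177.46]. Speed limits (degrees/s): [159.86, 159.86, 180, 180, 180, 180].

## Interface

Orientations are given as [roll, pitch, yaw] about the fixed x, y, z axes, in that order (R = Rz(yaw) Ry(pitch) Rx(roll)).
In Python, from workcell import env gives the robot as it stands. The module is installed in compiled form; this text tells all that it offers. Calls block until the motion is done:
- env.goto(position, orientation): joint-space move of the TCP to a pose.
- env.move_straight(position, rotation=None, rate=0.15, force_limit=None): straight line of the TCP; rotation=None keeps the orientation; rate is the mean speed in m/s. With force_limit (N) it stops when the force on the tool has changed by that much, and returns True; else False.
- env.set_joints(angles): joint-space move.
- env.gripper_to(opening, grasp_force=None): opening from 0.0 (shut) to 1.0 (fully open); grasp_force is the grip in N (None keeps the last); returns when the fingers have stopped.
- env.dwell(seconds).
- env.inverse_kinematics(position, orientation): joint angles nearest the present ones, or None.
- env.read_state(): the state.
- env.grab_frame(name): name is "scene" or "top"; returns a dict with "image" (400x640x3 uint8, blue, green, red), "fx", "fy", "cx", "cy" (pixels), "D" ([k1, k2, p1, p2, k3] as OpenCV has them; the pictures are not rectified), "position" and "orientation" of the camera in the world. Camera axes: x right, y up, looking along -z (the intrinsics and any distortion apply to the point x, -y, -z); pixel columns grow to the right and rows downward; lengths in m; the calibration is good to about 2 mm. A picture is of the moment at which its call begins. There is no depth.
A pose or a line that the arm cannot do raises env.Unreachable and nothing moves.
- env.close_job(): hands the job in, once; it reports no verdict.
Trained networks look in a picture, given as the dict that the camera call returned (one of the last four; its "shot" number tells which), for a name from the list of things; names that differ only in an ending like _2 or _b are one class to them, and where a whole thing is asked for, a point or a joint stands for the part that bears it (a point fixed in the world has none). Each returns a list of dicts, best first, with "score" (0 to 1); they miss things now and then, are a little off and sometimes report something else, mostly with a low value. They report only what shows in the picture. A call takes as long as a camera call. They do not tell look-alikes from the thing itself.
- env.search_frame(picture, thing): "xyz" ([x, y, z] in m, in world coordinates, good to about 4 mm: the middle of the surface that is visible of it).
- env.trace(picture, thing): "mask" (400x640 bool, what is visible of it).
The state is a dict: "clock": time; "joint_positions": joint angles; "qvel": joint speeds; "joint_torque": joint torques, N m; "position": TCP position; "tool_rot": TCP orientation; "force": force on the tool from outside, world axes, zero at the start; "wrist_torque": the same for the moment, N m; "opening": opening from 0.0 (shut) to 1.0 (fully open).
Only numpy, scipy, OpenCV 4.12 (cv2) and the standard library are available. Lean on these libraries where they do the work, as an engineer would, in place of code of your own. Each camera call takes 0.05 s, during which the arm holds its last target.

## Working session

There is one attempt and no reset: what is moved stays moved. The work goes in short steps, each a Python script; the robot and the scene stay as the last script left them, time stands still between calls to the robot, and variables do not carry over. Pictures are saved under pics/ and viewed, and the job is handed in when it is done.

```bash
mkdir -p pics; ls
python3 - <<'E'
from workcell import env
import cv2
s=env.read_state(); print({k:(v if not hasattr(v,'round') else v) for k,v in s.items()})
for n in ["scene","top"]:
    p=env.grab_frame(n); cv2.imwrite(f"pics/{n}0.png",p["image"])
    print(n,p["fx"],p["fy"],p["cx"],p["cy"],p["D"],p["position"],p["orientation"],p["shot"])
    for t in ["driver","stand","projector","screw_mouth","screw","jar0","loupe","lens_cap","small_driver"]:
        try:
            r=env.search_frame(p,t); print(t,[([round(float(v),3) for v in d["xyz"]],round(d["score"],2)) for d in r][:6])
        except Exception as e: print(t,e)
E
```

```text
pics
{'clock': 0.0, 'joint_positions': array([ 8.26539172e+01,  2.20909427e+01,  3.79480892e-01, -2.97796585e-02,
       -6.84107071e+01, -1.48160722e+01]), 'qvel': array([ 0.08624616,  0.03356819, -0.00240795, -0.02979192,  0.01916141,
        0.02892679]), 'joint_torque': array([-3.91191252e-04, -3.90661848e+01,  1.87402958e+01,  4.21972409e+00,
        1.10325945e-02, -1.88667705e-04]), 'position': array([0.23552414, 0.57827092, 0.2214536 ]), 'tool_rot': array([-8.98748155e+01,  4.49415061e-03,  1.57826863e+02]), 'force': array([ 0.03106705, -0.30245445, -0.18906053]), 'wrist_torque': array([ 0.01889185, -0.0083591 , -0.05508912]), 'opening': 1.0029065363327085}
scene 395.7892957987005 395.7892957987005 317.1931332998786 192.72571104158467 [-0.04072565  0.          0.          0.          0.        ] [1.05985989 0.49932336 0.69369526] [ 51.10782687   0.75346871 127.5724334 ] 1
driver [([0.755, 0.191, 0.052], 0.73), ([0.52, 0.245, 0.116], 0.64)]
stand [([0.396, 0.258, 0.051], 0.83), ([0.542, 0.255, 0.077], 0.68), ([0.295, 0.366, 0.097], 0.6), ([0.701, 0.29, 0.013], 0.37)]
projector
[... 426 characters left out ...]
5619072812681 317.2229684732731 196.96469375894623 [0.05618768 0.         0.         0.         0.        ] [0.30018635 0.05459685 1.20730241] [  9.66401932   0.27719558 -91.29962859] 2
driver [([0.505, 0.236, 0.134], 0.65)]
stand [([0.372, 0.245, 0.05], 0.81), ([0.237, 0.349, 0.108], 0.77), ([0.493, 0.238, 0.074], 0.59)]
projector [([0.613, -0.285, 0.098], 0.62)]
screw_mouth [([0.613, -0.285, 0.1], 0.68)]
screw [([0.632, -0.214, 0.121], 0.4)]
jar0 [([0.741, 0.173, 0.049], 0.82), ([0.701, 0.021, 0.053], 0.8), ([0.409, 0.06, 0.055], 0.67), ([0.562, 0.015, 0.054], 0.56)]
loupe [([0.525, 0.362, 0.029], 0.79)]
lens_cap [([0.412, -0.037, 0.016], 0.77)]
small_driver [([0.696, 0.278, 0.017], 0.71)]
```

View pics/scene0.png

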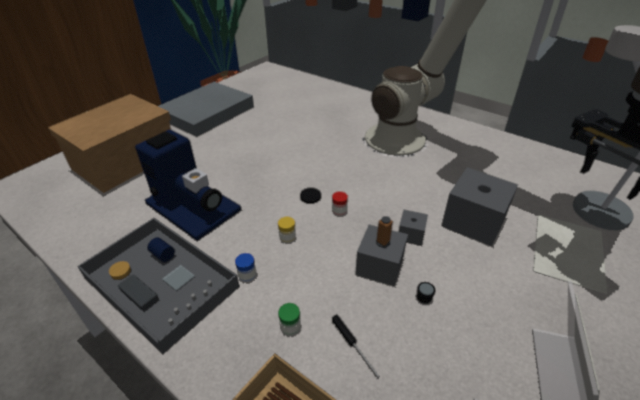

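View pics/top0.png

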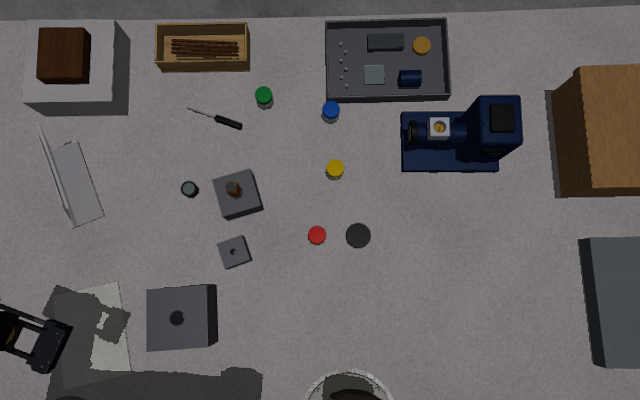

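Both pictures show the driver upright in the middle-sized stand (scene 385,232; top 235,188), and the screw on the projector's boss (top 439,128). I'll enlarge these areas next.

```bash
cat > h.py <<'E'
import numpy as np, cv2
from scipy.spatial.transform import Rotation as Ro
def cam(p):
    R=Ro.from_euler('xyz',p["orientation"],degrees=True).as_matrix()
    K=np.array([[p["fx"],0,p["cx"]],[0,p["fy"],p["cy"]],[0,0,1.]])
    return R,np.array(p["position"]),K,np.array(p["D"],float)
def proj(p,X):
    R,t,K,D=cam(p); c=(np.atleast_2d(X)-t)@R; c=c*[1,-1,-1]
    return cv2.projectPoints(c.reshape(-1,1,3),np.zeros(3),np.zeros(3),K,D)[0].reshape(-1,2)
def onplane(p,uv,z):
    R,t,K,D=cam(p); n=cv2.undistortPoints(np.array(uv,float).reshape(-1,1,2),K,D).reshape(-1,2)
    d=np.c_[n[:,0],-n[:,1],-np.ones(len(n))]@R.T
    return t+d*((z-t[2])/d[:,2])[:,None]
def crop(p,c,w,h,k,name):
    x0,y0=int(c[0]-w/2),int(c[1]-h/2); x0=max(x0,0);y0=max(y0,0)
    im=p["image"][y0:y0+h,x0:x0+w]; im=cv2.convertScaleAbs(im,alpha=1.6,beta=10)
    im=cv2.resize(im,None,fx=k,fy=k,interpolation=cv2.INTER_CUBIC)
    for i in range(0,w,10):
        cv2.putText(im,str(x0+i),(i*k,10),0,.35,(0,255,255),1); im[::4,i*k]=(0,255,255) if i%20==0 else im[::4,i*k]
    for i in range(0,h,10):
        cv2.putText(im,str(y0+i),(0,i*k+4),0,.35,(0,255,255),1); im[i*k,::4]=(0,255,255) if i%20==0 else im[i*k,::4]
    cv2.imwrite(f"pics/{name}.png",im)
E
python3 - <<'E'
from workcell import env
import pickle
from h import *
P={}
for n in ["scene","top"]: P[n]=env.grab_frame(n)
pickle.dump(P,open("P0.pkl","wb"))
crop(P["top"],(460,133),130,96,6,"t_proj")
crop(P["top"],(238,195),70,60,10,"t_stand")
crop(P["scene"],(190,190),100,100,6,"s_proj")
crop(P["scene"],(385,245),70,75,8,"s_stand")
E
```

```text
(no output)
```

View pics/t_proj.png

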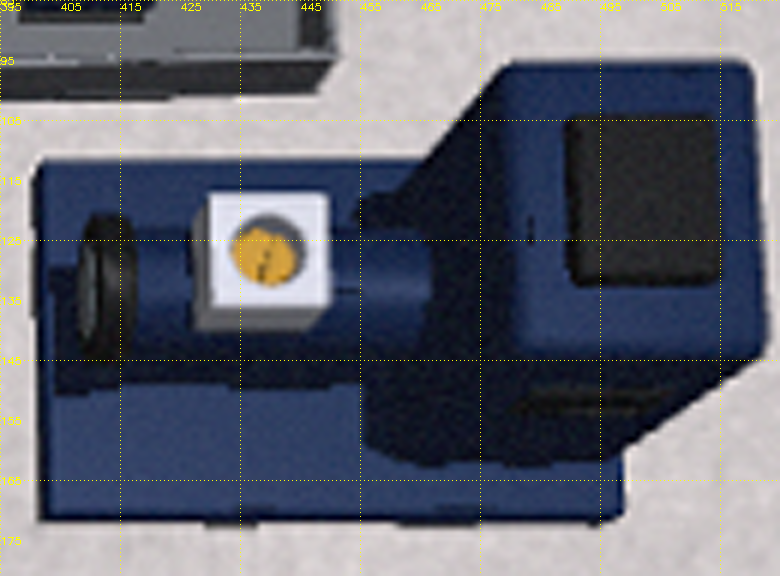

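View pics/t_stand.png

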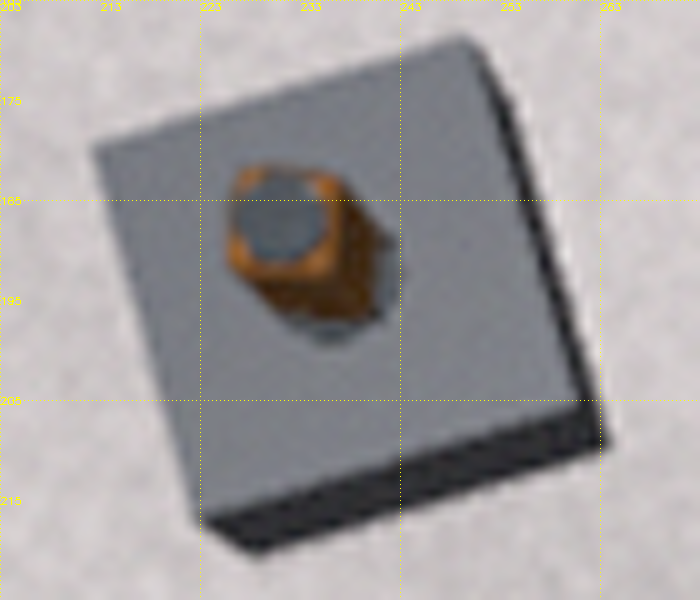

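View pics/s_proj.png

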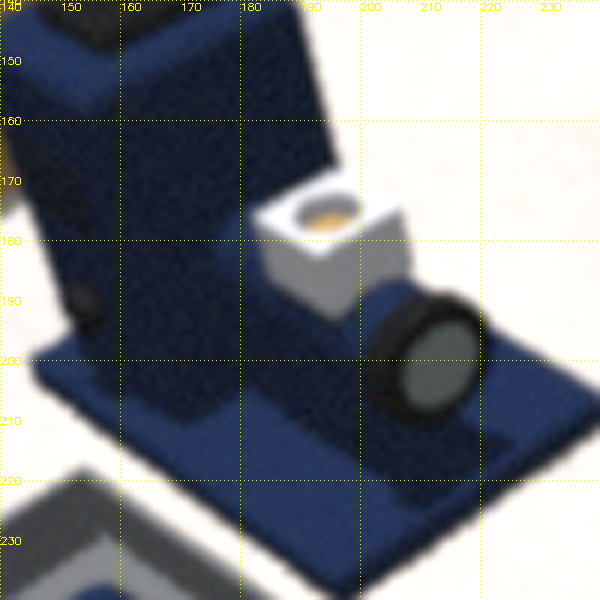

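View pics/s_stand.png

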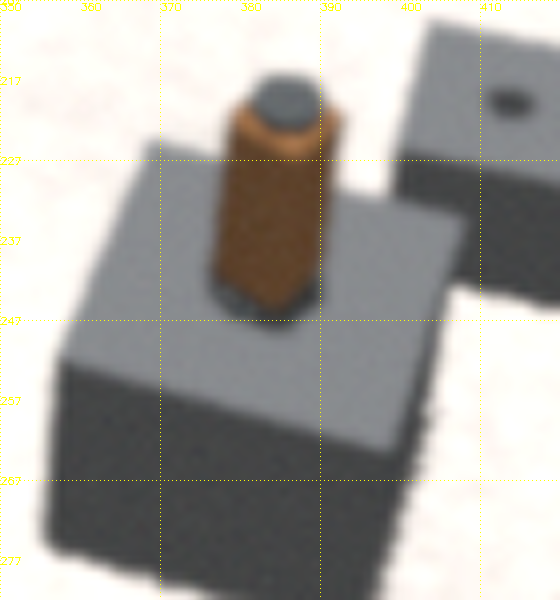

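```bash
cat > fit.py <<'E'
from h import *
import pickle
from scipy.optimize import minimize
P=pickle.load(open("P0.pkl","rb"))
def sq(x,y,yaw,s,z):
    c,s_=np.cos(yaw),np.sin(yaw); q=np.array([[-1,-1],[1,-1],[1,1],[-1,1]])*s/2
    return np.c_[q@np.array([[c,s_],[-s_,c]])+[x,y],np.full(4,z)]
def render(uv,x0,y0,w,h,ss=16):
    m=np.zeros((h*ss,w*ss),np.uint8)
    pts=((uv-[x0,y0]+.5)*ss-.5)
    cv2.fillPoly(m,[np.round(pts*16).astype(np.int32)],255,shift=4)
    m=cv2.resize(m,(w,h),interpolation=cv2.INTER_AREA).astype(float)/255
    return cv2.GaussianBlur(m,(0,0),.6)
def fitsq(p,s,z,x0y0,obs):
    c0=proj(p,[[x0y0[0],x0y0[1],z]])[0]
    h,w=obs.shape[:2]
    def f(v):
        uv=proj(p,sq(v[0],v[1],v[2]/10,s,z)); return ((render(uv,0,0,w,h)-obs)**2).sum()
    best=None
    for y0 in np.arange(-.7,.8,.15):
        r=minimize(f,[*x0y0,y0*10],method='Nelder-Mead',options=dict(initial_simplex=[[*x0y0,y0*10],[x0y0[0]+.01,x0y0[1],y0*10],[x0y0[0],x0y0[1]+.01,y0*10],[*x0y0,y0*10+1]],xatol=1e-5,fatol=1e-3))
        if best is None or r.fun<best.fun: best=r
    return best.x*[1,1,.1],best.fun
E
python3 - <<'E'
from fit import *
for n,guess in [("top",(440,127)),("scene",(194,177))]:
    p=P[n]; g=p["image"].astype(float).min(2)
    c=(int(guess[0]),int(guess[1])); print(n); print(g[c[1]-14:c[1]+14:2,c[0]-16:c[0]+17:2].astype(int))
    g=p["image"].astype(float).mean(2)
c=(238,195);print(P["top"]["image"].mean(2)[165:225:5,203:273:5].astype(int))
E
```

```text
top
[[ 16  17  15  15  16  16  17  15  15  18  15  16  12  15  18  13  17]
 [ 21  20  15  16  16  17  14  15  16  17  16  17  17  16  18  18  19]
 [ 16  16  16  95 100 100 100 100 101 101 102 102  86  16  17  22   9]
 [ 17  17  29 127 130 129 130 132 131 131 128 129 131   9  18   9   2]
 [ 22  19  47 129 132 134  96  55  53  88 130 130 136  13  20   7   6]
 [  6   6  48 129 133  86  42  43  49  45  62 128 135   0   5   3   4]
 [  9   6  47 131 135  47  33  35  29  43  43 122 137  18   8   7  11]
 [  8   0  46 106 133  42  33  36  31  34  48 110 135  19  10   8   7]
 [ 15   0  45 108 134  87  32  20  33  34  44 123 138  22  11  10  14]
 [ 23  18  46 107 133 129  84  13  30  17 115 132 134  50  22  22  22]
 [ 22  20  47  91 135 134 133 131 129 132 133 132 136  43  11  13  28]
 [ 14   3  48  90 121 119 120 118 119 119 120 118 121  36  14  16  14]
 [ 11   1  48  51  48  49  50  50  50  50  49  49  32   7   7   7   5]
 [  7   4  45  46  44  43  44  46  45  44  44  35   9   6   3   9   5]]
scene
[[  7   6   8   9   5   9   9   8  28 130 151 149 149 151 148 148 150]
 [  7   7  10   9   7  1
[... 908 characters left out ...]
1 119 120 122 118 119 120 121 121 120 121 121 124]
 [117 122 122 122 119 120 121 122  90  73 123 119 122 125]
 [116 120 120 120 110  75  70  72  72  72  35 122 118 119]
 [120 112  66  71  70  73  72  73  72  74  54 120 121 122]
 [117 122  98  72  73  47  49  32  73  72  75 128 121 122]
 [117 118 121  71  71  44  41  22  75  74  75  81 121 119]
 [120 119 117  71  71  69  23  21  75  74  75  31 123 122]
 [122 118 119  76  71  73  75  76  75  75  76  72 124 123]
 [122 121 117 110  73  73  74  73  74  74  75  70 101 121]
 [117 123 118 118  74  75  74  76  58  20  22  18  97 117]
 [119 119 122 121  75  42  21  23  26 101 113 118 118 120]
 [118 121 118 117 118  60 118 116 115 114 116 120 118 115]]
```

Run:
```python
from fit import *
p=P["top"]; g=p["image"].astype(float).min(2)
obs=np.clip((g-48)/84,0,1); roi=np.zeros_like(obs); roi[110:143,424:456]=1; obs*=roi
full=obs.copy(); full[121:134,432:448]=1
c=onplane(p,[[439.5,126.5]],.13)[0]
x,f=fitsq(p,.042,.13,c[:2],full); print("boss top",x,np.degrees(x[2]),f)
hole=np.clip((132-g)/75,0,1); hh=np.zeros_like(hole); hh[119:134,431:448]=hole[119:134,431:448]
hh[hh<.12]=0
v,u=np.mgrid[:400,:640]; cu,cv_=(hh*u).sum()/hh.sum(),(hh*v).sum()/hh.sum()
print("hole top",cu,cv_,onplane(p,[[cu,cv_]],.13),"area px",hh.sum(), "expected", cv2.contourArea(proj(p,[[c[0]+.0135*np.cos(a),c[1]+.0135*np.sin(a),.13] for a in np.linspace(0,6.28,60)]).astype(np.float32)))
q=P["scene"]; g=q["image"].astype(float).min(2)
print(g[169:182,184:204].astype(int))
hole=np.clip((143-g)/65,0,1); hh=np.zeros_like(hole); hh[171:180,186:201]=hole[171:180,186:201]
hh[hh<.12]=0; hh[178:,196:]=0
cu,cv_=(hh*u).sum()/hh.sum(),(hh*v).sum()/hh.sum()
print("hole scene",cu,cv_,onplane(q,[[cu,cv_]],.13),hh.sum(),cv2.contourArea(proj(q,[[c[0]+.0135*np.cos(a),c[1]+.0135*np.sin(a),.13] for a in np.linspace(0,6.28,60)]).astype(np.float32)))
# stand
for n,b in [("top",(203,160,275,225)),("scene",None)]:
    p=P[n]
    if n=="top":
        g=p["image"].astype(float).mean(2); o=np.clip(1-abs(g-73)/35,0,1); o[g<45]=0
        m=np.zeros_like(o); m[b[1]:b[3],b[0]:b[2]]=o[b[1]:b[3],b[0]:b[2]]
        m[178:202,222:245]=1
        x,f=fitsq(p,.09,.075,(.5,.24),m); print("stand",n,x,np.degrees(x[2]),f)
```

```text
boss top [ 0.63518582 -0.21615165 -0.03088758] -1.7697282110704926 29.7361603216076
hole top 439.40094703226515 126.23059134456557 [[ 0.63503288 -0.21634189  0.13      ]] area px 121.08000000000001 expected 115.05505287251435
[[  6   7   9   8   8   7  19  37  61  90 119 134 142 152 155 154 151 150
  150 150]
 [  8   7   7  10  17  37  60  87 116 132 145 151 153 155 157 156 154 152
  151 149]
 [  8   9  15  37  60  86 113 128 141 145 144 142 141 145 148 154 157 156
  155 150]
 [ 16  28  48  80 113 130 136 134 129 123 115 111 109 114 123 139 153 157
  157 155]
 [ 44  73  94 123 142 139 124 108  99  92  86  82  83  85  94 115 140 155
  157 158]
 [ 88 118 135 147 148 128 100  82  76  76  75  75  75  75  78  96 129 151
  157 157]
 [130 146 155 155 141 111  82  73  73  73  73  72  74  74  79 103 135 152
  152 145]
 [140 153 157 154 137 104  79  72  69  67  67  65  67  78  95 124 143 146
  134 116]
 [118 138 149 153 144 121  97  85  77  73  73  76  87 107 130 139 131 120
  102  85]
 [ 88 106 127 141 149 141 131 123 111 108 108 117 130 138 142 129 105  89
   78  73]
 [ 71  80  96 115 132 143 148 149 147 146 145 144 143 132 118  99  82  74
   71  71]
 [ 64  71  77  86 102 121 138 151 156 157 151 135 117 101  86  77  73  71
   72  70]
 [ 62  71  72  75  79  90 110 127 142 146 132 107  88  77  72  72  71  71
   71  71]]
hole scene 192.97498710675606 174.62325941206808 [[ 0.63525697 -0.21797071  0.13      ]] 59.661538461538456 56.35873977839947
stand top [0.50888729 0.24002427 0.27341059] 15.665272650577947 40.98735369559638
```

Run:
```python
from fit import *
print(onplane(P["top"],[[230.75,186.55]],.144),onplane(P["scene"],[[385.4,220.5]],.144))
# handle-top yaw edges (top crop coordinates -> px)
f=lambda X,Y:((X+.5)/10-.5+203,(Y+.5)/10-.5+165)
a=onplane(P["top"],[f(240,168),f(335,178),f(228,262),f(328,278)],.14); print(a)
for i,j in [(0,1),(0,2),(1,3),(2,3)]:
    d=a[j]-a[i]; print(i,j,np.degrees(np.arctan2(d[1],d[0]))%90)
im=P["top"]["image"]; c=im[116:137,429:451]; 
big=cv2.resize(cv2.convertScaleAbs(c,alpha=1.7),None,fx=24,fy=24,interpolation=cv2.INTER_CUBIC); cv2.imwrite("pics/slot.png",big)
c=im[176:202,222:245]; cv2.imwrite("pics/hand.png",cv2.resize(cv2.convertScaleAbs(c,alpha=2),None,fx=22,fy=22,interpolation=cv2.INTER_CUBIC))
```

```text
[[0.50821445 0.23969477 0.144     ]] [[0.51264922 0.24401724 0.144     ]]
[[0.52057177 0.24944361 0.14      ]
 [0.51791324 0.22909507 0.14      ]
 [0.50011275 0.25186192 0.14      ]
 [0.49613429 0.23050479 0.14      ]]
0 1 82.55646438082978
0 2 83.25876071706176
1 3 86.29648999774633
2 3 79.44773137725298
```

View pics/slot.png

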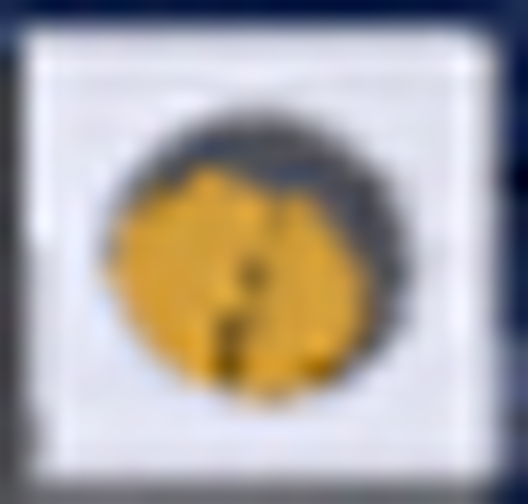

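View pics/hand.png

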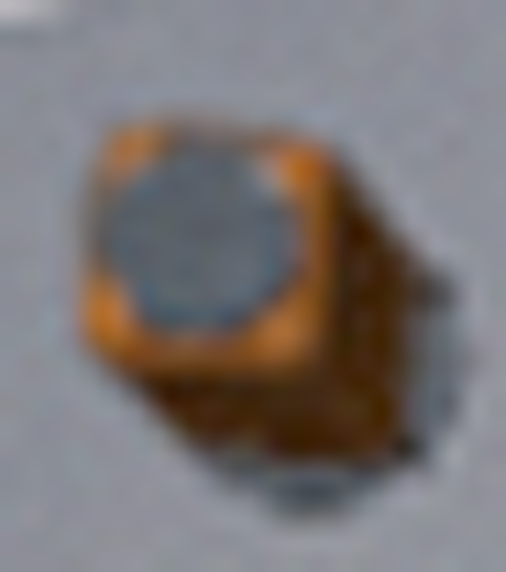

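The enlargements show the slot in the brass head tilted about 18° clockwise from image-up. They also show the handle standing about 7° off the world axes, with the cap centred in the stand. The blade itself is hidden in the hole, so its direction is still open.

Run:
```python
from workcell import env
from h import *
import pickle
P=pickle.load(open("P0.pkl","rb"))
print(onplane(P["scene"],[[385.4,219.6]],.144), "img up dir", onplane(P["top"],[[439,120],[439,130]],.13))
for yaw in [-7,83,173,-97]:
    j=env.inverse_kinematics([.5095,.2405,.18],[-90,0,yaw]); print(yaw,None if j is None else np.round(j,1))
for yaw in range(-180,180,30):
    j=env.inverse_kinematics([.635,-.217,.23],[-90,0,yaw]); print(yaw,None if j is None else np.round(j,1))
```

```text
[[0.51030603 0.24266604 0.144     ]] img up dir [[ 0.64926271 -0.21630832  0.13      ]
 [ 0.62648892 -0.21495888  0.13      ]]
-7 [  41.7   18.1  -12.    -0.   -60.  -138.7]
83 [ 41.7  18.1 -12.    0.  -60.  -48.7]
173 [ 41.7  18.1 -12.    0.  -60.   41.3]
-97 [ 41.7  18.1 -12.    0.  -60.  131.3]
-180 [ -5.1  26.3   8.3   0.  -72.   95.1]
-150 [ -5.1  26.3   8.3   0.  -72.  125.1]
-120 [ -5.1  26.3   8.3   0.  -72.  155.1]
-90 [  -5.1   26.3    8.3    0.   -72.  -174.9]
-60 [  -5.1   26.3    8.3   -0.   -72.  -144.9]
-30 [  -5.1   26.3    8.3   -0.   -72.  -114.9]
0 [ -5.1  26.3   8.3  -0.  -72.  -84.9]
30 [ -5.1  26.3   8.3   0.  -72.  -54.9]
60 [ -5.1  26.3   8.3   0.  -72.  -24.9]
90 [ -5.1  26.3   8.3   0.  -72.    5.1]
120 [ -5.1  26.3   8.3   0.  -72.   35.1]
150 [ -5.1  26.3   8.3   0.  -72.   65.1]
```

Run:
```python
from workcell import env
from h import *
def st(m=""):
    s=env.read_state(); print(m,round(s["clock"],2),np.round(s["position"],4),np.round(s["tool_rot"],2),"F",np.round(s["force"],2),"T",np.round(s["wrist_torque"],3),round(s["opening"],3))
O=[-90,0,83]
env.goto([.5095,.2412,.20],O); st("above")
env.move_straight([.5095,.2412,.0945],rate=.15,force_limit=8); st("down")
env.dwell(.2); st()
for n in ["scene","top"]: 
    p=env.grab_frame(n); crop(p,proj(p,[[.51,.24,.12]])[0],70,70,8,"g_"+n)
```

```text
above 2.7 [0.5094 0.2421 0.2001] [-9.001e+01 -2.000e-02  8.309e+01] F [-0.17  0.66  0.14] T [ 0.104 -0.022 -0.057] 1.001
down 3.55 [0.5101 0.2419 0.0953] [-9.008e+01 -5.000e-02  8.305e+01] F [0.41 0.64 0.72] T [ 0.036 -0.085  0.007] 0.995
 3.75 [0.51   0.2416 0.0956] [-9.009e+01 -9.000e-02  8.301e+01] F [ 0.67 -0.18  0.44] T [ 0.129 -0.044  0.075] 0.998
```

View pics/g_scene.png

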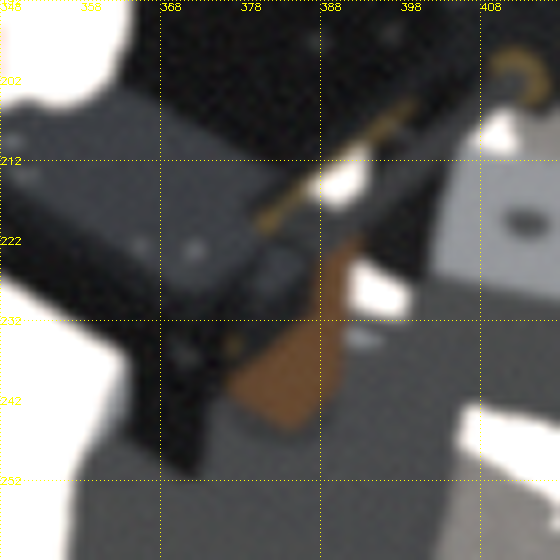

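View pics/g_top.png

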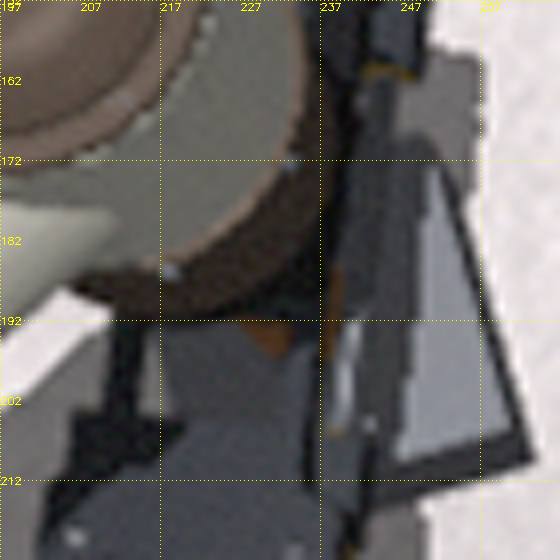

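The scene view has the handle (382,240) between the two open fingers, so I'll grip it and lift.

```bash
cat >> h.py <<'E'
from workcell import env
def avg(n=10,dt=.02):
    L=[]
    for _ in range(n):
        s=env.read_state(); L.append(np.r_[s["force"],s["wrist_torque"],s["position"],s["tool_rot"]]); env.dwell(dt)
    return np.mean(L,0),np.std(L,0)
def st(m=""):
    s=env.read_state(); print(m,round(s["clock"],2),np.round(s["position"],4),np.round(s["tool_rot"],2),"F",np.round(s["force"],2),"T",np.round(s["wrist_torque"],3),round(s["opening"],3))
E
python3 - <<'E'
from h import *
env.gripper_to(0,grasp_force=45); st("closed")
s=env.read_state()["position"]
env.move_straight([s[0],s[1],.215],rate=.12); st("up"); a,b=avg(); print(np.round(a[:6],3),np.round(b[:6],3))
for n in ["scene","top"]: 
    p=env.grab_frame(n); crop(p,proj(p,[[.51,.24,.16]])[0]+[0,10],80,75,8,"l_"+n); 
    print(n,proj(p,[[.51,.2415,.132],[.51,.2415,.195]]))
E
```

```text
closed 4.89 [0.5093 0.2412 0.0944] [-8.998e+01  1.000e-02  8.300e+01] F [-0.86  0.68 -0.6 ] T [ 0.134  0.113 -0.041] 0.268
up 6.05 [0.5088 0.2408 0.214 ] [-8.991e+01  7.000e-02  8.299e+01] F [ 0.58  0.5  -2.21] T [ 0.093 -0.045  0.019] 0.27
[ 0.26  -0.251 -1.383  0.09  -0.039  0.009] [0.467 0.578 0.612 0.036 0.03  0.02 ]
scene [[384.42179579 223.57765348]
 [387.44470876 200.10572751]]
top [[230.88032914 186.8027406 ]
 [225.51933329 180.99520315]]
```

View pics/l_scene.png

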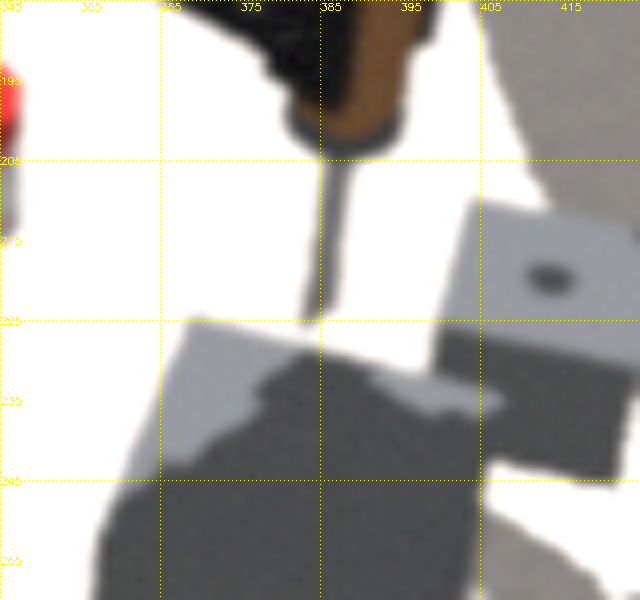

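View pics/l_top.png

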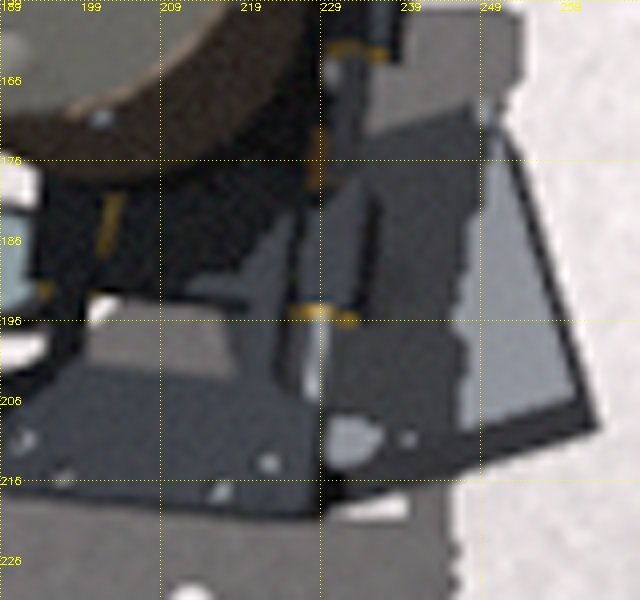

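Run:
```python
from h import *
p=env.grab_frame("scene")
z=.214+.019-.102
ims=[]
c=p["image"][170:245,340:430]; base=cv2.resize(cv2.convertScaleAbs(c,alpha=1.3),None,fx=8,fy=8,interpolation=cv2.INTER_CUBIC)
for a in [-7,83]:
    im=base.copy()
    d=np.array([np.cos(np.radians(a)),np.sin(np.radians(a)),0]);e=np.array([-d[1],d[0],0]); o=np.array([.5089,.2409,z])
    box=[o+i*.007*d+j*.00125*e+[0,0,k*.014] for k in(0,1) for i,j in((-1,-1),(1,-1),(1,1),(-1,1))]
    uv=proj(p,box); print(a,np.round(uv[:4],1).tolist())
    hull=cv2.convexHull((((uv-[340,170]+.5)*8)).astype(np.int32)); cv2.polylines(im,[hull],True,(0,0,255),1)
    ims.append(im[250:600,200:500])
cv2.imwrite("pics/blade.png",np.hstack(ims))
```

```text
-7 [[386.0, 221.6], [381.8, 224.9], [382.8, 225.5], [386.9, 222.1]]
83 [[381.3, 222.2], [386.8, 225.4], [387.5, 224.8], [382.0, 221.6]]
```

View pics/blade.png

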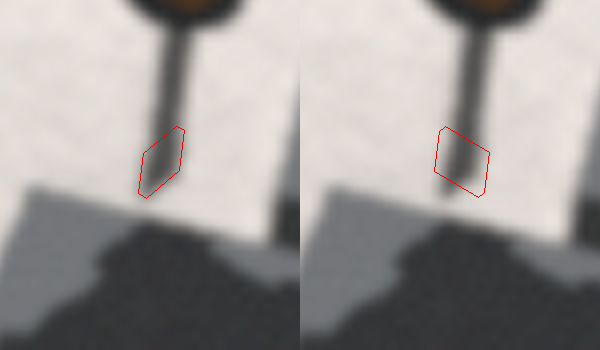

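The lifted blade fits the −7° outline (left panel), so the blade lies along the tool yaw minus 90°. Next I'll move over the screw.

Run:
```python
from h import *
env.goto([.635,-.2172,.240],[-90,0,71]); st("hover"); 
a,b=avg(12); print(np.round(a,3))
for n in ["scene","top"]:
    p=env.grab_frame(n)
    z=.240-.0844
    o=a[6:9]+[0,0,-.0844]; d=np.array([np.cos(np.radians(-19)),np.sin(np.radians(-19)),0]); e=np.array([-d[1],d[0],0])
    box=[o+i*.007*d+j*.00125*e+[0,0,k*.014] for k in(0,1) for i,j in((-1,-1),(1,-1),(1,1),(-1,1))]
    uv=proj(p,box); c=proj(p,[[.635,-.2172,.135]])[0]
    x0,y0=int(c[0]-38),int(c[1]-30)
    im=cv2.resize(cv2.convertScaleAbs(p["image"][y0:y0+60,x0:x0+76],alpha=1.3),None,fx=10,fy=10,interpolation=cv2.INTER_CUBIC)
    cv2.polylines(im,[cv2.convexHull((((uv-[x0,y0]+.5)*10)).astype(np.int32))],True,(0,0,255),1)
    for X in [(.635,-.2162,.13),(.6352,-.218,.13)]:
        q=proj(p,[X])[0]; cv2.circle(im,tuple(int(v) for v in (q-[x0,y0]+.5)*10),3,(0,255,0),-1)
    axis=proj(p,[o,o+[0,0,.06]]); cv2.line(im,*[tuple(int(v) for v in (q-[x0,y0]+.5)*10) for q in axis],(255,255,0),1)
    cv2.imwrite(f"pics/h_{n}.png",im)
```

```text
hover 8.1 [ 0.6352 -0.216   0.24  ] [-9.000e+01 -2.000e-02  7.109e+01] F [-0.26  0.42 -2.24] T [ 0.065 -0.085 -0.038] 0.27
[ 7.4000e-02  1.1200e-01 -1.4510e+00  9.3000e-02 -6.9000e-02 -6.0000e-03
  6.3500e-01 -2.1600e-01  2.4000e-01 -9.0004e+01 -1.0000e-02  7.1103e+01]
```

View pics/h_scene.png

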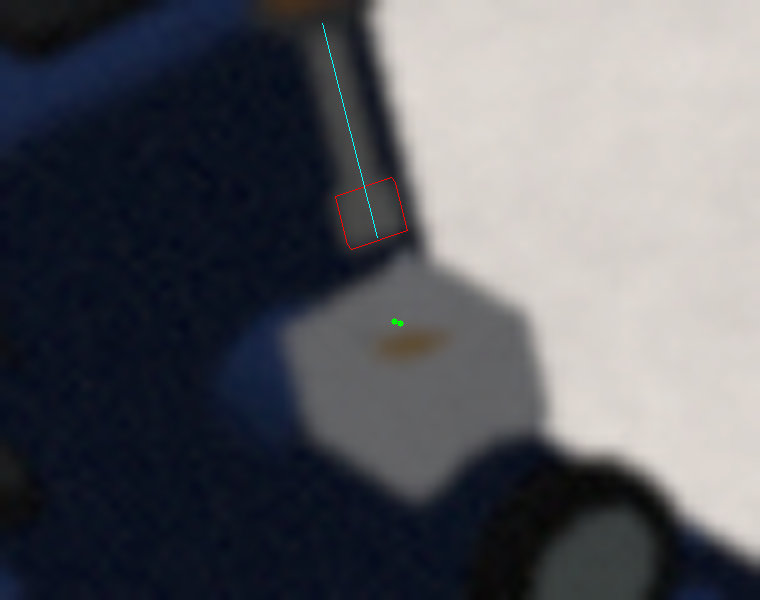

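View pics/h_top.png

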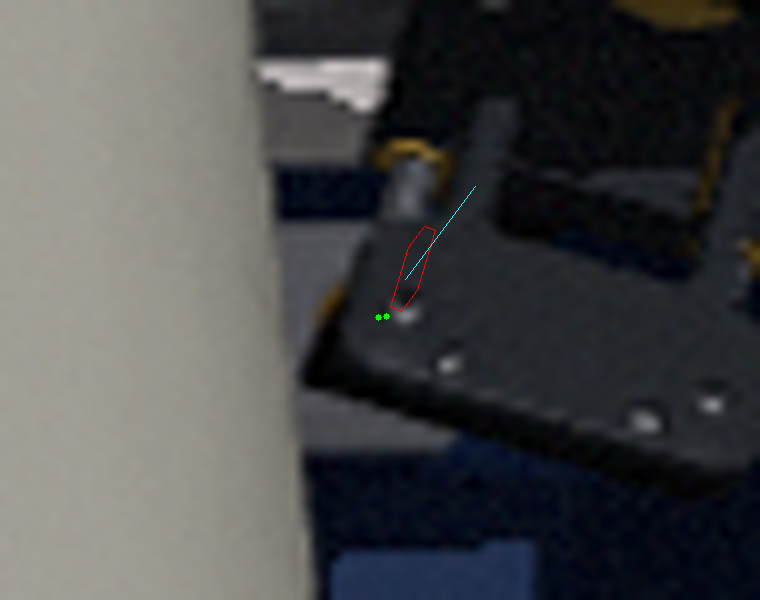

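The scene view shows the blade over the recess, within about 1 px of the prediction. In the top view the gripper hides it. I'll feel downward gently.

```bash
cat >> h.py <<'E'
OFF=.0844
def probe(xy,yaw,zs,zmin=.190,lim=3.5,rate=.02):
    """from TCP height zs straight down until force"""
    r=env.move_straight([xy[0],xy[1],zmin],rate=rate,force_limit=lim)
    a,b=avg(5,.02)
    print("probe",np.round(xy,4),yaw,"hit",r,"TCP",np.round(a[6:9],4),"blade z",round(a[8]-OFF,4),"rel boss",round((a[8]-OFF-.13)*1e3,1),"F",np.round(a[:3],2),"Tz",round(a[5],3),"yaw",round(a[11],2),"t",round(env.read_state()["clock"],2))
    return a
E
python3 - <<'E'
from h import *
env.move_straight([.635,-.2162,.219],rate=.1); st()
a=probe([.635,-.2162],71,.219)
E
```

```text
8.76 [ 0.6347 -0.2162  0.2183] [-8.990e+01  4.000e-02  7.101e+01] F [ 0.34  0.03 -1.32] T [ 0.039 -0.171 -0.01 ] 0.271
probe [ 0.635  -0.2162] 71 hit True TCP [ 0.635  -0.2162  0.1973] blade z 0.1129 rel boss -17.1 F [-0.03  0.34  4.77] Tz 0.009 yaw 71.01 t 9.86
```

The blade went to 17 mm below the boss top, which is 6 mm deeper than the deepest possible head top, so it is on the slot floor. Next I'll set the press force and test a small turn.

Run:
```python
from h import *
s=env.read_state()["position"]
zc=.1970
env.move_straight([.635,-.2162,zc],rate=.02); a,b=avg(8); print("z",zc,np.round(a,3))
for dz in (.0005,.0005):
    if a[2]>5.8: break
    zc-=dz; env.move_straight([.635,-.2162,zc],rate=.02); a,b=avg(8); print("z",zc,np.round(a,3))
t0=env.read_state()["clock"]
env.move_straight([.635,-.2162,zc],rotation=[-90,0,69],rate=.02); print("dt",env.read_state()["clock"]-t0)
a,b=avg(8); print("z",zc,np.round(a,3),np.round(b,3)); st()
```

```text
z 0.197 [-1.4000e-01  4.5000e-01  4.3570e+00  3.2700e-01  1.0000e-02  1.0000e-03
  6.3500e-01 -2.1600e-01  1.9700e-01 -8.9838e+01  1.2000e-02  7.0992e+01]
z 0.1965 [-6.7900e-01  8.4300e-01  5.8430e+00  4.4900e-01  1.3100e-01  7.0000e-03
  6.3500e-01 -2.1600e-01  1.9700e-01 -8.9857e+01  1.6000e-02  7.0999e+01]
dt 0.25
z 0.1965 [-7.9000e-01  7.8100e-01  6.0640e+00  4.1300e-01  2.0500e-01  1.1000e-02
  6.3500e-01 -2.1600e-01  1.9700e-01 -9.0046e+01  1.2000e-02  6.9015e+01] [0.59  0.822 0.518 0.025 0.031 0.022 0.    0.    0.    0.002 0.001 0.002]
 11.01 [ 0.6351 -0.2163  0.1973] [-9.005e+01  1.000e-02  6.901e+01] F [-1.18  0.51  6.53] T [0.394 0.245 0.034] 0.271
```

```bash
cat > turn.py <<'E'
from h import *
import sys
def turn(yaw0,yaw1,step,zc,tlim=.10,f0=-1.4,xy=(.635,-.2162)):
    yaw=yaw0; hi=0
    while yaw>yaw1:
        yaw=max(yaw-step,yaw1)
        hit=env.move_straight([*xy,zc],rotation=[-90,0,yaw],rate=.02,force_limit=9)
        a,b=avg(8,.015); fz=a[2]-f0
        print(f"cmd {yaw:.1f} yaw {a[11]:.2f} Fz {fz:.2f} Fxy {a[0]:.2f} {a[1]:.2f} T {a[3]:.3f} {a[4]:.3f} {a[5]:.3f} z {a[8]:.4f} zc {zc:.4f} t {env.read_state()['clock']:.1f}",hit)
        if hit or fz>13: print("STOP force"); break
        if a[5]>tlim:
            a2,_=avg(8,.015); print(" recheck Tz",round(a2[5],3))
            if a2[5]>tlim: print("STOP torque"); break
        e=8-fz
        if abs(e)>.8: zc-=np.clip(e*.0002,-.0004,.0004)
    return yaw,zc
E
python3 - <<'E'
from turn import *
print(turn(69,37,4,.1964))
E
```

```text
cmd 65.0 yaw 65.01 Fz 7.25 Fxy -0.23 0.94 T 0.409 0.144 0.015 z 0.1973 zc 0.1964 t 11.4 False
cmd 61.0 yaw 61.02 Fz 7.53 Fxy -0.18 1.61 T 0.657 0.068 0.032 z 0.1973 zc 0.1964 t 11.8 False
cmd 57.0 yaw 57.02 Fz 7.51 Fxy -0.68 1.21 T 0.600 0.099 0.049 z 0.1973 zc 0.1964 t 12.2 False
cmd 53.0 yaw 53.02 Fz 7.68 Fxy -0.69 0.96 T 0.537 0.131 0.041 z 0.1973 zc 0.1964 t 12.5 False
cmd 49.0 yaw 49.02 Fz 7.71 Fxy -0.89 0.79 T 0.474 0.188 0.029 z 0.1973 zc 0.1964 t 12.9 False
cmd 45.0 yaw 45.02 Fz 7.76 Fxy -1.02 0.99 T 0.422 0.269 0.028 z 0.1973 zc 0.1964 t 13.3 False
cmd 41.0 yaw 41.02 Fz 7.92 Fxy -1.05 0.94 T 0.343 0.306 0.033 z 0.1973 zc 0.1964 t 13.7 False
cmd 37.0 yaw 37.02 Fz 7.87 Fxy -1.13 0.60 T 0.310 0.370 0.029 z 0.1973 zc 0.1964 t 14.1 False
(37, 0.1964)
```

Run:
```python
from turn import *
y,z=turn(37,9,4,.1964,tlim=.09)
if y==9: print(turn(9,-12,1.5,z,tlim=.09))
```

```text
cmd 33.0 yaw 33.01 Fz 7.86 Fxy -1.70 0.19 T 0.283 0.414 0.059 z 0.1973 zc 0.1964 t 14.5 False
cmd 29.0 yaw 29.01 Fz 8.24 Fxy -1.71 0.56 T 0.242 0.494 0.031 z 0.1973 zc 0.1964 t 14.8 False
cmd 25.0 yaw 25.01 Fz 7.86 Fxy -1.75 0.51 T 0.222 0.534 0.032 z 0.1973 zc 0.1964 t 15.2 False
cmd 21.0 yaw 21.01 Fz 8.31 Fxy -2.01 0.56 T 0.199 0.625 0.027 z 0.1973 zc 0.1964 t 15.6 False
cmd 17.0 yaw 17.01 Fz 8.44 Fxy -2.41 0.70 T 0.198 0.704 0.033 z 0.1973 zc 0.1964 t 16.0 False
cmd 13.0 yaw 13.01 Fz 8.23 Fxy -2.37 0.46 T 0.166 0.780 0.024 z 0.1973 zc 0.1964 t 16.4 False
cmd 9.0 yaw 9.01 Fz 8.82 Fxy -2.60 0.38 T 0.198 0.817 0.042 z 0.1973 zc 0.1964 t 16.8 False
cmd 7.5 yaw 7.51 Fz 8.18 Fxy -2.85 0.53 T 0.175 0.801 0.041 z 0.1973 zc 0.1966 t 17.1 False
cmd 6.0 yaw 6.01 Fz 8.12 Fxy -2.14 0.21 T 0.160 0.839 0.042 z 0.1973 zc 0.1966 t 17.5 False
cmd 4.5 yaw 4.51 Fz 8.20 Fxy -2.64 0.47 T 0.185 0.848 0.046 z 0.1973 zc 0.1966 t 17.9 False
cmd 3.0 yaw 3.01 Fz 8.40 Fxy -2.81 0.22 T 0.192 0.896 0.026 z 0.1973 zc 0.1966 t 18.3 False
cmd 1.5 yaw 1.51 Fz 8.18 Fxy -2.62 0.42 T 0.199 0.917 0.055 z 0.1973 zc 0.19
[... 232 characters left out ...]
 -2.72 0.24 T 0.195 0.947 0.043 z 0.1973 zc 0.1967 t 19.8 False
cmd -4.5 yaw -4.49 Fz 8.06 Fxy -2.75 0.37 T 0.204 0.998 0.034 z 0.1973 zc 0.1967 t 20.2 False
cmd -6.0 yaw -5.99 Fz 8.09 Fxy -3.06 0.37 T 0.228 1.013 0.031 z 0.1973 zc 0.1967 t 20.6 False
cmd -7.5 yaw -7.49 Fz 8.20 Fxy -2.92 0.02 T 0.215 1.035 0.059 z 0.1973 zc 0.1967 t 21.0 False
cmd -9.0 yaw -8.99 Fz 8.18 Fxy -2.97 0.08 T 0.233 1.040 0.048 z 0.1973 zc 0.1967 t 21.4 False
cmd -10.5 yaw -10.48 Fz 8.14 Fxy -3.40 0.71 T 0.282 1.041 0.087 z 0.1973 zc 0.1967 t 21.7 False
cmd -12.0 yaw -11.97 Fz 8.14 Fxy -3.11 0.49 T 0.284 1.029 0.119 z 0.1973 zc 0.1967 t 22.1 False
 recheck Tz 0.141
STOP torque
(-12.0, np.float64(0.196748718539006))
```

Torque stayed near 0.04 N m, then rose over the last 3°. I'll take one small step more to confirm it is the stop.

Run:
```python
from turn import *
print(turn(-12,-13.5,1.5,.19675,tlim=.3))
```

```text
cmd -13.5 yaw -13.46 Fz 8.41 Fxy -3.20 1.07 T 0.311 1.019 0.177 z 0.1973 zc 0.1968 t 22.6 False
(-13.5, 0.19675)
```

Run:
```python
from turn import *
env.move_straight([.635,-.2162,.1967],rotation=[-90,0,-2],rate=.02); a,b=avg(8); print(np.round(a,3))
env.move_straight([.635,-.2162,.2],rate=.02); a,b=avg(6); print(np.round(a,3))
env.move_straight([.635,-.2162,.245],rate=.08); a,b=avg(8); print(np.round(a,3)); st()
for n in ["scene","top"]:
    p=env.grab_frame(n); crop(p,proj(p,[[.635,-.216,.145]])[0],90,70,8,"u_"+n); pickle=None
    o=np.array([.635,-.2162,.245-OFF]); print(n,proj(p,[o,o+[0,0,.06]]))
```

```text
[-2.4140e+00 -3.0000e-01  6.2340e+00  3.1000e-02  7.3600e-01  1.0000e-02
  6.3400e-01 -2.1700e-01  1.9700e-01 -9.0053e+01  1.2100e-01 -1.9940e+00]
[-1.8280e+00  1.0600e-01 -9.5700e-01  1.6000e-02  5.2200e-01  2.3000e-02
  6.3400e-01 -2.1600e-01  1.9900e-01 -8.9962e+01  1.8900e-01 -2.0150e+00]
[ 3.9000e-02 -2.2700e-01 -1.9030e+00  4.1000e-02 -1.5600e-01 -1.0000e-03
  6.3500e-01 -2.1600e-01  2.4400e-01 -8.9975e+01  6.0000e-02 -2.0050e+00]
 24.39 [ 0.6347 -0.2161  0.2441] [-8.998e+01  8.000e-02 -2.000e+00] F [-0.89 -0.19 -1.17] T [ 0.031 -0.165 -0.024] 0.274
scene [[190.86098078 164.47360811]
 [185.34492437 142.91701226]]
top [[442.69341228 121.8596661 ]
 [449.85905447 112.49779739]]
```

View pics/u_scene.png

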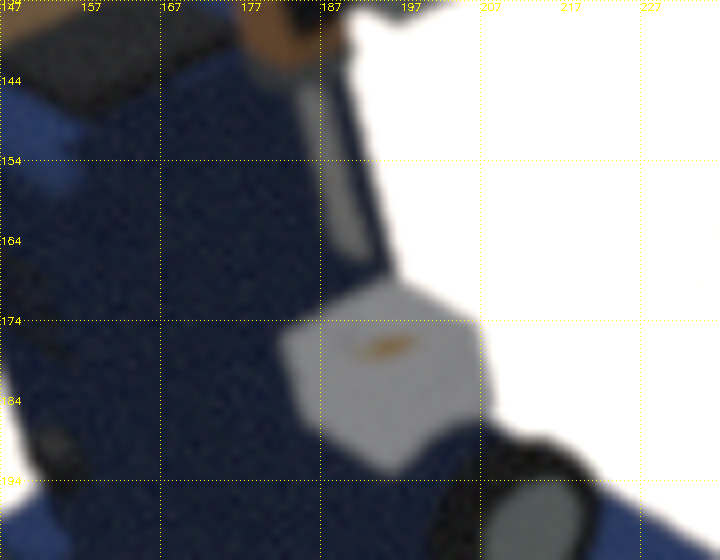

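View pics/u_top.png

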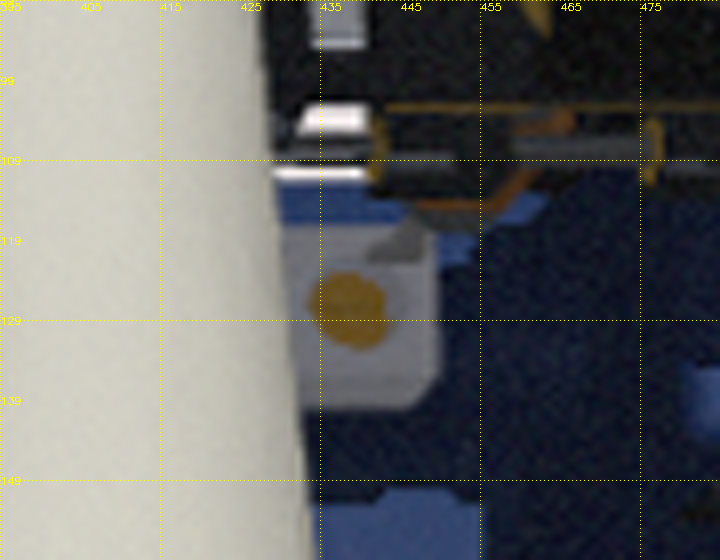

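The driver still sits straight in the grip: its tip is at scene (191,165), against (191,164.5) predicted. Next I'll carry it back to the stand.

Run:
```python
from turn import *
env.goto([.5092,.2411,.215],[-90,0,83]); a,b=avg(8); print(np.round(a,3)); st()
for n in ["scene"]:
    p=env.grab_frame(n); crop(p,proj(p,[[.51,.24,.13]])[0],80,75,8,"r_"+n)
    o=np.array([.5092,.2411,.215-OFF]); print(n,proj(p,[o,o+[0,0,.06]]))
```

```text
[ 3.6000e-02 -1.3900e-01 -1.2060e+00  5.9000e-02 -5.5000e-02  1.0000e-03
  5.1000e-01  2.4000e-01  2.1500e-01 -9.0008e+01  3.0000e-03  8.2906e+01]
 26.36 [0.5097 0.2403 0.215 ] [-9.00e+01  1.00e-02  8.29e+01] F [ 0.09 -0.85 -1.65] T [ 0.071 -0.065  0.013] 0.275
scene [[384.38463299 223.77879243]
 [387.24968454 201.53371976]]
```

View pics/r_scene.png

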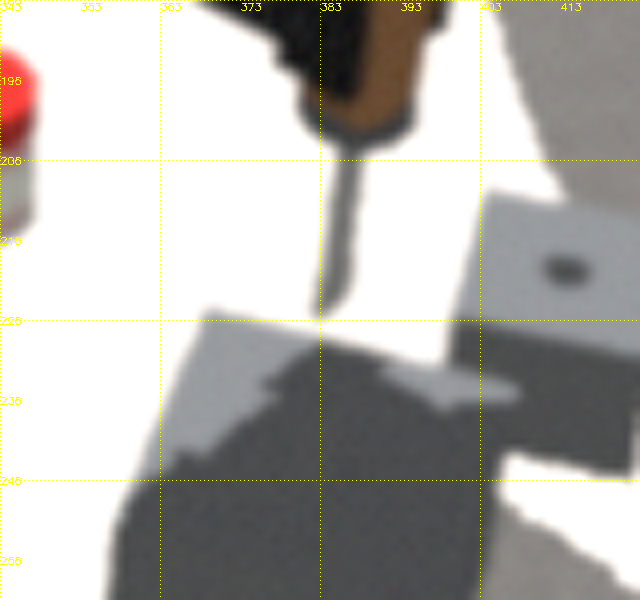

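The pose matches the one at lift-out, with the tip near (383,225), so I'll lower it into the hole.

Run:
```python
from turn import *
r=env.move_straight([.5092,.2411,.160],rate=.10,force_limit=8); st(r)
r=env.move_straight([.5092,.2411,.108],rate=.06,force_limit=6); st(r)
r=env.move_straight([.5092,.2411,.090],rate=.02,force_limit=4); st(r)
a,b=avg(6); print(np.round(a,4))
```

```text
False 27.11 [0.5097 0.2413 0.1605] [-9.005e+01 -2.000e-02  8.301e+01] F [-0.24 -0.61 -1.69] T [ 0.131 -0.045  0.014] 0.27
False 28.12 [0.5095 0.2413 0.1084] [-9.004e+01 -3.000e-02  8.301e+01] F [ 0.45  0.26 -1.84] T [ 0.068 -0.037  0.041] 0.272
True 28.79 [0.5091 0.241  0.0944] [-8.998e+01  3.000e-02  8.301e+01] F [-0.12 -0.07  4.33] T [ 0.123  0.006 -0.004] 0.272
[-5.16500e-01  1.95900e-01  4.02980e+00  1.21100e-01  4.11000e-02
 -2.17000e-02  5.09100e-01  2.41000e-01  9.44000e-02 -8.99826e+01
  2.77000e-02  8.30089e+01]
```

Run:
```python
from turn import *
env.gripper_to(1.0); st()
env.move_straight([.5092,.2411,.24],rate=.12); st()
env.goto([.30,.50,.30],[-90,0,120]); st()
for n,c in [("scene",(385,245)),("top",(238,195))]:
    p=env.grab_frame(n); crop(p,c,70,75 if n=="scene" else 60,8,"e_"+n); cv2.imwrite(f"pics/full_{n}.png",p["image"])
    if n=="top":
        c=p["image"][116:137,429:451]; cv2.imwrite("pics/slot2.png",cv2.resize(cv2.convertScaleAbs(c,alpha=1.7),None,fx=24,fy=24,interpolation=cv2.INTER_CUBIC))
    for t in ["jar0","loupe","lens_cap","small_driver","driver"]:
        print(n,t,[np.round(d["xyz"],3).tolist() for d in env.search_frame(p,t)])
```

```text
30.12 [0.5083 0.2405 0.0936] [-89.88   0.09  82.98] F [-0.11  0.9   0.68] T [ 0.142 -0.04  -0.026] 0.995
 31.48 [0.5088 0.2408 0.2391] [-89.8    0.16  82.97] F [ 0.2  -0.08 -0.19] T [ 0.059 -0.062 -0.013] 1.003
 32.76 [0.3006 0.4993 0.2996] [-8.9960e+01  4.0000e-02  1.1992e+02] F [ 0.07 -0.24 -0.19] T [-0.009  0.012  0.024] 1.0
scene jar0 [[0.574, 0.025, 0.04], [0.713, 0.034, 0.041], [0.757, 0.188, 0.053], [0.424, 0.068, 0.038]]
scene loupe [[0.536, 0.361, 0.028]]
scene lens_cap [[0.414, -0.032, 0.012]]
scene small_driver [[0.699, 0.29, 0.013]]
scene driver [[0.519, 0.247, 0.115]]
top jar0 [[0.562, 0.018, 0.052], [0.701, 0.019, 0.049], [0.742, 0.176, 0.053]]
top loupe [[0.527, 0.362, 0.032]]
top lens_cap [[0.409, -0.04, 0.013]]
top small_driver [[0.693, 0.282, 0.015], [0.492, 0.237, 0.07], [0.612, -0.283, 0.096]]
top driver [[0.505, 0.238, 0.133], [0.611, -0.284, 0.1]]
```

View pics/e_scene.png

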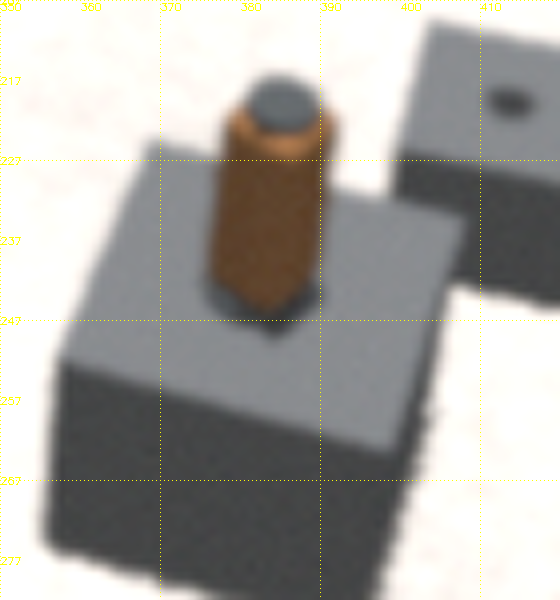

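View pics/slot2.png

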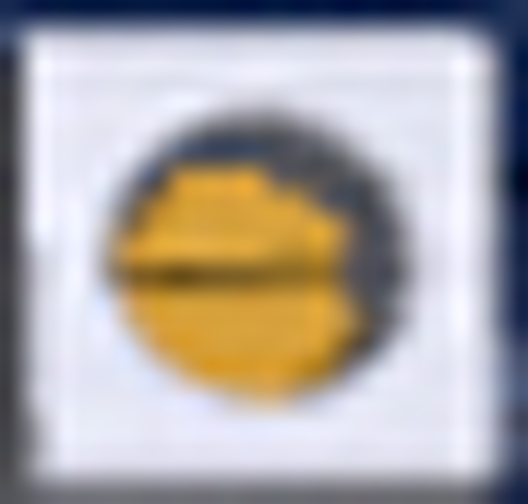

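View pics/full_top.png

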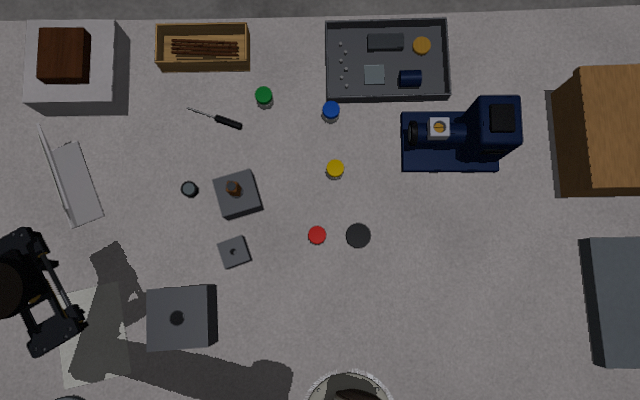

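The driver stands upright and fully down (scene 385,232), the slot now lies across the projector (row 273 in the slot enlargement), and the bystanders are where they were. I'm handing it in.

```bash
python3 -c "
from workcell import env
env.dwell(.3); print(env.read_state()['clock']); env.close_job()"
```

```text
33.6583
the job is handed in; nothing more can be done
```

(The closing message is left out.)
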